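# Lock the jam nut on the antenna mount

### The job

Slide the open-ended spanner, lying flat on the antenna mount's plate, fully onto the lower nut with its handle alongside the stop peg, and let go: the peg then keeps the lower nut from turning off its setting. Swing the jam nut's lever clockwise (seen from above) until it comes up solid and nip it up to about 1 N m (a steady push of about 14 N on the lever's knob for half a second), not much more, or the plastic peg is overloaded. Leave the spanner on the nut and the other gear alone.

Things in the scene. Friction and masses are not known exactly. Their poses are not given: they have to be found in the camera images.
- mount: Fixed antenna mount: flat aluminium plate 12 mm thick, 120 mm along its x and 260 mm along its y (from y = -200 to +60 mm). Origin on the axis of its upright threaded stud (16 mm dia., top 68 mm above the table), at table height; z up. The spanner goes on from the -y side: its handle then lies on the plate along the mount's -y direction and the jaw points to mount +y.
- nut_center (a point): Centre of the lower nut on the stud: plain steel hexagon, 36 mm across flats, 13 mm tall, its underside on the plate; centre 18.5 mm above the table. Its x axis is square to two of its flats, so the spanner's jaw faces go square to this x axis, with the spanner's length along its y axis.
- lower_nut (a joint): Angle of the lower nut, rad, positive clockwise seen from above; 0 when its pair of flats is parallel to the mount's y axis. It starts within 0.05 of 0 and turns easily (about 0.07 N m) unless the spanner holds it; it must stay between -0.3 and 0.3 (held by spanner and peg, play lets it go to about 0.2).
- stop: Fixed plastic peg on the plate, 12 mm dia., 24 mm tall; origin at its foot, at x = -20.5, y = -100 mm in the mount's frame. With the spanner on, the handle's side lies 0 to 11 mm from it and swings clockwise against it when the jam nut is turned. Peg load is about 2 to 3.5 N while the jam nut drags, 7 to 9 N at 1 N m; it must pass 5 N with the jam nut solid and never pass 15 N.
- jam_nut (a joint): Angle of the jam nut relative to the lower nut, rad, positive clockwise seen from above (tightening). Starts at 0 to 0.25; stiff to turn (friction about 0.40 N m, that is about 6 N at the lever's knob, so without the spanner it simply carries the lower nut along); comes up solid at 1.0. It stays where it is left.
- knob_center (a point): Centre of the black upright knob at the end of the jam nut's lever: 16 mm dia., 36 mm tall, centre 62 mm above the table (44 to 80 mm), 70 mm from the stud's axis; the steel lever arm, 12 mm wide and 8 mm thick, runs below it at 36 to 44 mm. At jam and lower angle 0 the lever points 2.0 rad counter-clockwise of the mount's x axis.
- spanner_grip (a point): Middle of the spanner's black rubber grip, half-way up (10 mm above its underside). The grip is 18 mm wide, 20 mm tall, reaching from 30 mm behind this point to 75 mm ahead. Its x axis points along the spanner to the jaw, z up. Spanner about 0.25 kg, lies flat on the table; centre of mass about 50 mm ahead of this point.
- spanner_jaw (a point): Centre of the spanner's open jaw, where the nut's centre lies when fully on: 145 mm ahead of the grip's middle, 4.5 mm above the underside. Jaw 9 mm thick, 37.4 mm wide between its parallel faces, open to +x with slightly flared tips ending 24 mm ahead of this point, closed 21.5 mm behind it; head 55 mm wide outside, about 62 mm at the flared tips.
- handheld: Bystander: black handheld radio lying on its back, 58 x 105 x 34 mm, with a 130 mm stub antenna. Leave alone.
- meter: Bystander: yellow-and-black multimeter lying flat, 75 x 140 mm, 42 mm tall at its dial. Leave alone.
- parts_tin: Bystander: small open dark steel tin, 90 x 60 x 22 mm. Leave alone.
Mind the look-alikes: they are no part of the job. What is shaped like the part that bears spanner_grip but red is not meant.

How it is judged:
By the outcome, as a careful person would: the job done as asked, in the order asked, and still so for the second after the job is handed in, with the robot touching nothing.
It also fails if it takes over 72 s, if anything falls off the work surface, if the arm or the gripper's body presses on something with over 40 N, if the wrist force passes 120 N, or if a joint passes its speed limit or range.

### The arm

A 6-joint arm with a two-finger parallel gripper is mounted at the origin on the work surface. World frame = base frame: x ahead of the robot, y to its left, z up, the work surface at z = 0. Lengths are in mm, angles in rad, forces in N, time in s.
With the tool pointing down it reaches from about 400 to 925 mm from the base axis. Payload 12.5 kg.
Tool frame: the origin (TCP) lies midway between the tips of the shut fingers; the grasp point (between the pads) lies 19 mm behind it (arm.grip_point_offset is the distance from the TCP to the grasp point, in mm); z points along the fingers, y is the direction in which the jaws open and shut (so a half turn about z gives the same grasp; the last joint's range is limited). The gripper opens to 95 mm and grips with 3 to 60 N. Pads are 20 mm wide; open, the fingers measure 119 mm over their backs; the gripper's body (75 mm by 180 mm) begins 59 mm behind the grasp point.
Start: joints at [-1.387, 0.491, 1.559, -0, 1.092, -0.106], TCP at [178.623, -598.95, 214.661] pointing down, gripper open.
Joint ranges: [-3.1, 3.1], [-0.84, 2.19], [0.05, 2.79], [-1.13, 4.28], [0.06, 2.93], [-2.69, 2.69]. Speed limits (rad/s): [2.22, 2.22, 2.79, 3.14, 3.14, 3.14].

### API

Orientations are given as a 3x3 rotation matrix whose columns are the frame's x, y, z axes.
In Python, from rig import status, cams, ticket, arm gives the robot as it stands.
- The arm moves only by the tool carry_out, never from a script. Its argument "deltas" is a list of rows, each a list of 7 numbers: the turn, a rotation vector about the tool's x, y, z in degrees, then the shift along the tool's x, y, z in m, then the closure in counts, from 0 (fully open) to 255 (shut). A call has 1 to 20 rows; each row is the pose to reach, as a shift and turn from the pose commanded when the call began, along the tool's axes at that moment; what a row does not reach only later rows make up. A row lasts 1/10 s, in which the tool goes at most 50 mm and 8.59 degrees, less where a joint would pass 70% of its speed; a pose out of reach is approached as far as the arm can. A call with a gripper value outside its range is refused whole. The fingers move at their own pace and stop on an object; "newtons" is the grip in N (left out, the last holds). Time passes only in rows, so rows that repeat a pose let the fingers close. It gives the time, the measured TCP pose, the force and the opening at its end, in the units of the state.
- status.get_obs(): the state, without advancing time (a new reading comes with each control period).
- cams.get_image(name): name is "side" or "top" or "wrist"; returns a dict with "image" (480x640x3 uint8, blue, green, red), "camera_matrix" (3x3 intrinsics, pixels), "cam_to_world" (4x4, takes a point from camera to world coordinates). Camera axes: x right, y up, looking along -z (the intrinsics and any distortion apply to the point x, -y, -z); pixel columns grow to the right and rows downward; lengths in mm; the calibration is good to about 2 mm. The wrist camera is an equidistant fisheye: a pixel r from the principal point sees the ray r / f radians off the axis. A picture is of the moment at which its call begins. There is no depth.
- ticket.finish_job(): hands the job in, once; it reports no verdict.
The state is a dict: "time": time; "qpos": joint angles; "qd": joint speeds; "tau": joint torques, N m; "eef_pos": TCP position; "ee_rot": TCP orientation; "wrist_force": force on the tool from outside, world axes, zero at the start; "torque": the same for the moment, N m; "width": opening from 0.0 (shut) to 1.0 (fully open).
Only numpy, scipy, OpenCV 4.12 (cv2) and the standard library are available. Lean on these libraries where they do the work, as an engineer would, in place of code of your own. Each camera call takes 0.05 s, during which the arm holds its last target.

## Working session

There is one attempt and no reset: what is moved stays moved. The work goes in short steps, Python scripts to look and compute and a tool call to move; the robot and the scene stay as the last step left them, time stands still between calls to the robot, and variables do not carry over. Pictures are saved under pics/ and viewed, and the job is handed in when it is done.

Besides the shell and the picture viewer there is one more tool, called after "Emit:" as name(argument=value, ...), one argument or row to a line, values as JSON. carry_out: Moves the arm, as the interface text tells. Its arguments: {"type":"object","properties":{"deltas":{"type":"array","items":{"type":"array","items":{"type":"number"}}},"newtons":{"type":"number"}},"required":["deltas"]}

```bash
mkdir -p pics; ls
python3 - <<'E'
from rig import status,cams,arm
import cv2
o=status.get_obs()
print(o)
for n in("side","top","wrist"):
    d=cams.get_image(n); cv2.imwrite(f"pics/{n}0.png",d["image"]); print(n,d["camera_matrix"],d["cam_to_world"],[k for k in d])
print([a for a in dir(arm) if a[0]!='_'])
E
```

```text
pics
{'time': 0.0, 'qpos': array([-1.38662683e+00,  4.91584971e-01,  1.55943780e+00, -1.97063643e-05,
        1.09170603e+00, -1.05596351e-01]), 'qd': array([-0.00011851,  0.00077583,  0.00048467, -0.00112341,  0.00042498,
       -0.00044576]), 'tau': array([-2.31476428e-03, -6.12658167e+01, -2.58181232e+01,  6.91869948e-02,
        4.82838694e-02, -1.07860865e-04]), 'eef_pos': array([ 178.55509247, -598.70126579,  214.04997517]), 'ee_rot': array([[ 9.58308219e-01,  2.85736427e-01, -2.25254737e-04],
       [ 2.85736498e-01, -9.58307578e-01,  1.11373076e-03],
       [ 1.02370127e-04, -1.13166084e-03, -9.99999354e-01]]), 'wrist_force': array([0.10689338, 0.92708528, 0.20281786]), 'torque': array([ 0.00514627, -0.02148045, -0.01248442]), 'width': 1.0004849372308073}
side [[461.77870786   0.         323.16143432]
 [  0.         461.77870786 235.613129  ]
 [  0.           0.           1.        ]] [[-9.85605951e-01  1.04266931e-01 -1.33076353e-01  3.67182294e+02]
 [-1.68801453e-01 -5.63522025e-01  8.08671130e-01  8.43266932e+02]
 [ 9.32620128e-03  8.19494561e-01  5.73011071e-01  6.6076933
[... 338 characters left out ...]
2684457e-02 -2.73394198e-02 -1.89558485e+01]
 [-2.80011561e-02  7.10572689e-02  9.97079134e-01  1.47660277e+03]
 [ 0.00000000e+00  0.00000000e+00  0.00000000e+00  1.00000000e+00]] ['image', 'camera_matrix', 'cam_to_world']
wrist [[371.64829954   0.         319.42007356]
 [  0.         371.64829954 241.05784939]
 [  0.           0.           1.        ]] [[ 2.86037582e-01  9.21911742e-01  2.61268525e-01  2.53100179e+02]
 [-9.58217458e-01  2.75581585e-01  7.66426265e-02 -5.76128694e+02]
 [-1.34305704e-03 -2.72274734e-01  9.62218616e-01  3.84369766e+02]
 [ 0.00000000e+00  0.00000000e+00  0.00000000e+00  1.00000000e+00]] ['image', 'camera_matrix', 'cam_to_world']
['IKError', 'grip_point_offset']
```

View pics/top0.png

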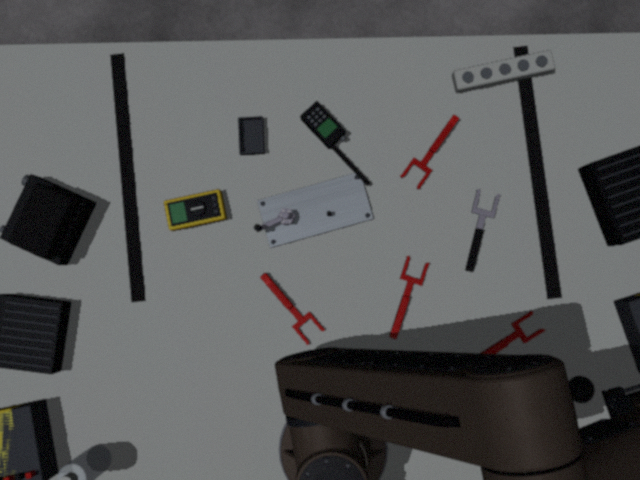

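View pics/side0.png

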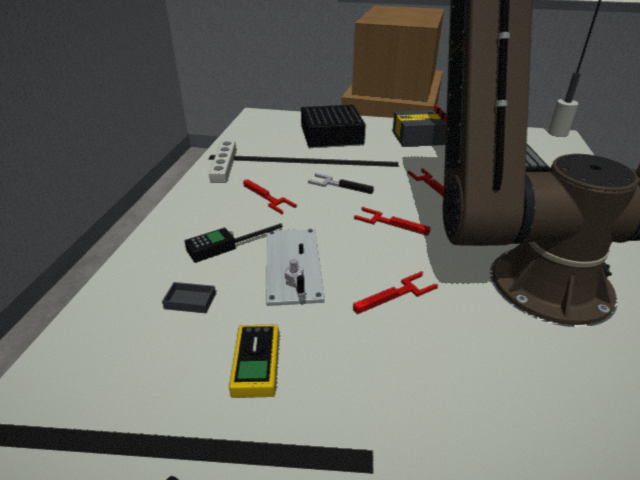

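View pics/wrist0.png

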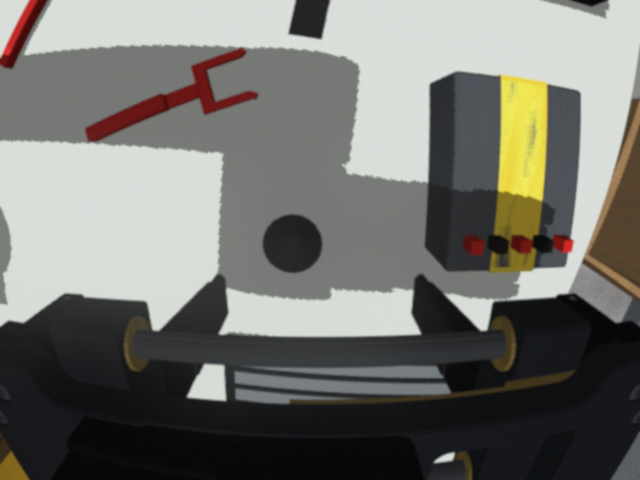

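Candidates in the top view: black-grip spanner (478,230); red look-alikes at (430,150), (408,300), (292,305) and (510,335). The black one is my choice. I'll check it in a crop and get coarse positions.

```bash
cat > h.py <<'E'
import numpy as np,cv2
from rig import status,cams
def grab(n,save=None):
    d=cams.get_image(n); d["name"]=n
    if save: cv2.imwrite("pics/"+save,d["image"])
    return d
def ray(d,uv):
    K=d["camera_matrix"];T=d["cam_to_world"]
    a=np.array([(uv[0]-K[0,2])/K[0,0],(uv[1]-K[1,2])/K[1,1]])
    if d["name"]=="wrist":
        r=np.hypot(*a); v=np.array([a[0]/r*np.sin(r),-a[1]/r*np.sin(r),-np.cos(r)])
    else: v=np.array([a[0],-a[1],-1.])
    return T[:3,3],T[:3,:3]@v
def onz(d,uv,z):
    o,v=ray(d,uv); return o+v*(z-o[2])/v[2]
def proj(d,p):
    K=d["camera_matrix"];T=d["cam_to_world"]
    c=T[:3,:3].T@(np.array(p)-T[:3,3]); c=np.array([c[0],-c[1],-c[2]])
    if d["name"]=="wrist":
        h=np.hypot(c[0],c[1]); t=np.arctan2(h,c[2]); a=c[:2]/h*t
    else: a=c[:2]/c[2]
    return np.array([a[0]*K[0,0]+K[0,2],a[1]*K[1,1]+K[1,2]])
def two(d1,uv1,d2,uv2):
    o1,v1=ray(d1,uv1);o2,v2=ray(d2,uv2)
    A=np.stack([v1,-v2],1);s=np.linalg.lstsq(A,o2-o1,rcond=None)[0]
    p,q=o1+v1*s[0],o2+v2*s[1]
    return (p+q)/2,np.linalg.norm(p-q)
def totool(v,o=None):
    o=o or status.get_obs(); return o["ee_rot"].T@np.array(v)
E
python3 - <<'E'
from h import *
d=grab("top"); s=grab("side")
im=d["image"]
c=cv2.resize(im[170:280,240:520],None,fx=2.8,fy=2.8,interpolation=cv2.INTER_CUBIC);cv2.imwrite("pics/topc.png",c)
hsv=cv2.cvtColor(im,cv2.COLOR_BGR2HSV)
m=(im.max(2)<75).astype(np.uint8); m[:, :455]=0;m[:,505:]=0;m[:220]=0;m[275:]=0
ct=max(cv2.findContours(m,0,2)[0],key=cv2.contourArea);print(cv2.minAreaRect(ct))
r=cv2.minAreaRect(ct);b=cv2.boxPoints(r);print([onz(d,p,20).round(0)[:2].tolist() for p in b])
for n,p,z in [("peg",(331,213),24),("jawtipL",(475,192),9),("jawtipR",(495,196),9),("stud",(291,213),68),("knob",(258,228),80),("pc",(258,202),12),("pc",(272,247),12),("pc",(374,218),12),("pc",(360,176),12)]:
    print(n,onz(d,p,z).round(1))
E
```

```text
((474.59039306640625, 249.53753662109375), (9.435888290405273, 43.91423797607422), 14.420774459838867)
[[422.0, -316.0], [523.0, -345.0], [517.0, -366.0], [416.0, -338.0]]
peg [559.7  -1.2  24. ]
jawtipL [ 608.2 -348.     9. ]
jawtipR [ 597.9 -395.5    9. ]
stud [556.1  91.2  68. ]
knob [521.  166.5  80. ]
pc [589.7 175.5  12. ]
pc [480.3 141.8  12. ]
pc [ 547.7 -104.4   12. ]
pc [650.1 -72.1  12. ]
```

View pics/topc.png

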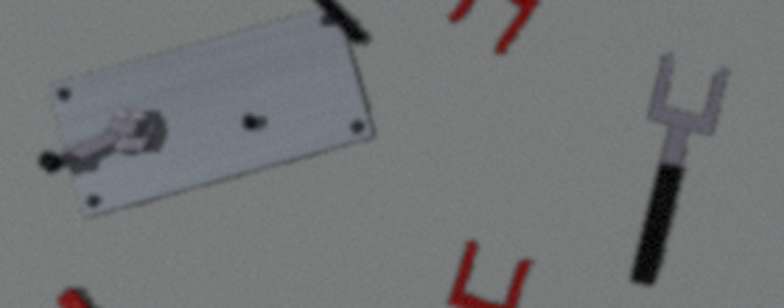

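The black-grip spanner is confirmed at crop (670,170), and every red one is excluded. Next I move above its grip for a close look.

Emit:
carry_out(
  deltas=[
    [0,0,8,0.04,-0.02,0,0],
    [0,0,16,0.08,-0.04,0,0],
    [0,0,24,0.12,-0.06,0,0],
    [0,0,32,0.16,-0.08,0,0],
    [0,0,32,0.2,-0.1,0,0],
    [0,0,32,0.24,-0.12,0,0],
    [0,0,32,0.28,-0.14,0,0],
    [0,0,32,0.31,-0.155,0,0],
    [0,0,32,0.343,-0.171,0,0],
    [0,0,32,0.343,-0.171,0,0],
    [0,0,32,0.343,-0.171,0,0],
    [0,0,32,0.343,-0.171,0,0],
    [0,0,32,0.343,-0.171,0,0],
    [0,0,32,0.343,-0.171,0,0],
  ],
)

```text
time: 1.65
eef_pos: [457.9, -337.8, 214.7]
ee_rot: [[0.964, -0.267, -0.0], [-0.267, -0.964, -0.0], [0.0, 0.0, -1.0]]
wrist_force: [0.5, -0.1, 0.3]
width: 0.998
```

Run:
```python
from h import *
d=grab("wrist","w1.png");print(d["cam_to_world"].round(3)); o=status.get_obs();print(o["eef_pos"],o["ee_rot"].round(3),o["wrist_force"])
```

```text
[[-2.67000e-01  9.27000e-01  2.63000e-01  5.32780e+02]
 [-9.64000e-01 -2.56000e-01 -7.30000e-02 -3.57607e+02]
 [-1.00000e-03 -2.73000e-01  9.62000e-01  3.84892e+02]
 [ 0.00000e+00  0.00000e+00  0.00000e+00  1.00000e+00]]
[ 457.94738522 -337.67549947  214.67435074] [[ 0.964 -0.267  0.   ]
 [-0.267 -0.964 -0.   ]
 [ 0.     0.    -1.   ]] [ 0.17529303  0.22868119 -0.48737248]
```

View pics/w1.png

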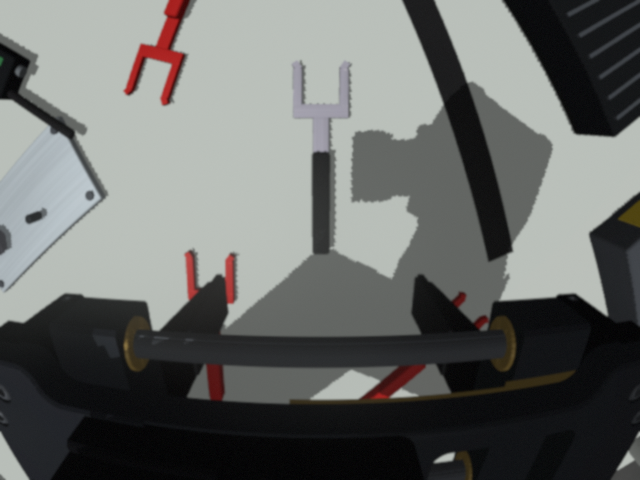

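The wrist view shows the black grip from (321,152) to (321,253) and the jaw tips near (297,63) and (347,63). I'll measure it from these.

Run:
```python
from h import *
d=grab("wrist"); im=d["image"]
m=(im.max(2)<85).astype(np.uint8); m[:148]=0; m[262:]=0; m[:,:300]=0; m[:,340:]=0
ct=max(cv2.findContours(m,0,2)[0],key=cv2.contourArea)
ys=[y for y in range(150,258)]
L=[];R=[]
for y in range(158,248,6):
    xs=np.where(m[y])[0]
    if len(xs): L.append(onz(d,(xs.min()-.5,y),20));R.append(onz(d,(xs.max()+.5,y),20))
L=np.array(L);R=np.array(R);M=(L+R)/2
u=np.linalg.svd(M-M.mean(0))[2][0];u*=np.sign(u[0])
print("yaw",np.degrees(np.arctan2(u[1],u[0])),"w",np.linalg.norm(L-R,axis=1).round(1))
x,y,w,h=cv2.boundingRect(ct);print(x,y,w,h)
r=onz(d,(x+w/2,y+h),20);f=onz(d,(x+w/2,y),20)
print("rear",r,"front",f,np.linalg.norm(r-f))
n=np.array([-u[1],u[0],0]); 
for e in(r,f): print("proj",M.mean(0)+u*np.dot(e-M.mean(0),u))
g=cv2.cvtColor(im,cv2.COLOR_BGR2HSV)
# jaw tips
b=im[50:125,285:360].copy();cv2.imwrite("pics/jaw.png",cv2.resize(b,None,fx=7,fy=7,interpolation=cv2.INTER_CUBIC))
q=cv2.resize(im[120:270,280:370],None,fx=4,fy=4,interpolation=cv2.INTER_CUBIC);cv2.imwrite("pics/grip.png",q)
```

```text
yaw -15.653072490485284 w [17.6 17.6 17.6 17.7 17.7 17.8 16.8 16.9 16.9 17.  17.1 17.1 16.2 16.3
 17.4]
313 152 18 103
rear [ 418.13286579 -328.23477067   20.        ] front [ 519.41325087 -356.06410556   20.        ] 105.03422433431116
proj [ 418.41091181 -327.24247134   20.        ]
proj [ 519.54845296 -355.5815921    20.        ]
```

View pics/jaw.png

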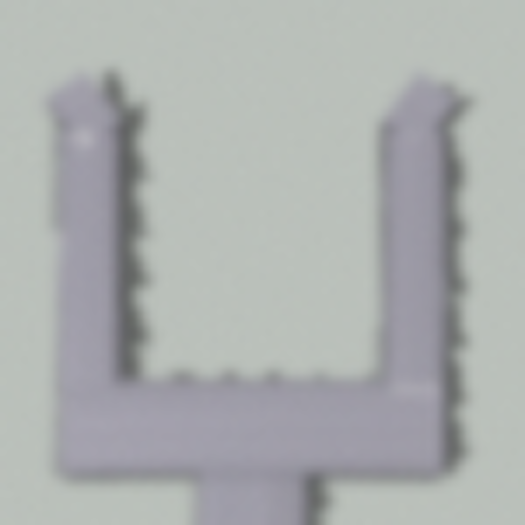

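View pics/grip.png

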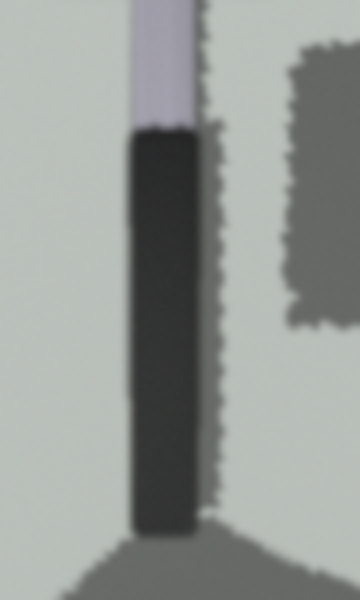

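Grip length is 105.0 mm as specified, width about 17.5 mm, and the middle is at (447.3, -335.3) with yaw -15.65°. I'll go down to TCP z≈4 and grip.

Emit:
carry_out(
  deltas=[
    [0,0,0.2,0.001,0.0005,0.05,80],
    [0,0,0.2,0.001,0.0005,0.1,120],
    [0,0,0.2,0.001,0.0005,0.15,120],
    [0,0,0.2,0.001,0.0005,0.19,120],
    [0,0,0.2,0.001,0.0005,0.205,120],
    [0,0,0.2,0.001,0.0005,0.2105,120],
    [0,0,0.2,0.001,0.0005,0.2105,120],
    [0,0,0.2,0.001,0.0005,0.2105,120],
  ],
  newtons=60,
)

```text
time: 2.55
eef_pos: [459.7, -338.3, 5.2]
ee_rot: [[0.963, -0.269, 0.001], [-0.269, -0.963, -0.001], [0.002, 0.001, -1.0]]
wrist_force: [-0.1, -0.2, -0.1]
width: 0.531
```

Emit:
carry_out(
  deltas=[
    [0,0,0,0,0,0,255],
    [0,0,0,0,0,0,255],
    [0,0,0,0,0,0,255],
    [0,0,0,0,0,0,255],
    [0,0,0,0,0,0,255],
    [0,0,0,0,0,0,255],
    [0,0,0,0,0,0,255],
    [0,0,0,0,0,0,255],
  ],
  newtons=60,
)

```text
time: 3.35
eef_pos: [459.4, -338.0, 4.4]
ee_rot: [[0.963, -0.269, 0.0], [-0.269, -0.963, -0.001], [0.0, 0.0, -1.0]]
wrist_force: [-1.5, -1.3, 5.0]
width: 0.187
```

Emit:
carry_out(
  deltas=[
    [0,0,0,0,0,-0.03,255],
    [0,0,0,0,0,-0.07,255],
    [0,0,0,0,0,-0.11,255],
    [0,0,-8,0.006,-0.016,-0.146,255],
    [0,0,-16,0.012,-0.033,-0.146,255],
    [0,0,-24,0.018,-0.05,-0.146,255],
    [0,0,-32,0.024,-0.067,-0.146,255],
    [0,0,-40,0.03,-0.083,-0.146,255],
    [0,0,-48,0.036,-0.1,-0.146,255],
    [0,0,-56,0.042,-0.116,-0.146,255],
    [0,0,-64,0.048,-0.133,-0.146,255],
    [0,0,-72,0.054,-0.15,-0.146,255],
    [0,0,-80,0.06,-0.166,-0.146,255],
    [0,0,-88,0.066,-0.183,-0.146,255],
    [0,0,-96,0.072,-0.2,-0.146,255],
    [0,0,-104,0.078,-0.216,-0.146,255],
    [0,0,-112,0.084,-0.233,-0.146,255],
    [0,0,-121,0.091,-0.251,-0.146,255],
    [0,0,-121,0.091,-0.251,-0.146,255],
    [0,0,-121,0.091,-0.251,-0.146,255],
  ],
)

```text
time: 5.35
eef_pos: [614.0, -120.3, 149.4]
ee_rot: [[-0.264, 0.965, -0.001], [0.965, 0.264, 0.0], [0.001, -0.001, -1.0]]
wrist_force: [0.3, -0.3, -1.9]
width: 0.188
```

Run:
```python
from h import *
d=grab("wrist","w2.png"); o=status.get_obs();print(o["eef_pos"],o["ee_rot"].round(3),o["wrist_force"],o["width"])
d=grab("top","t2.png")
```

```text
[ 613.87436551 -120.68499975  149.5907817 ] [[-0.263  0.965 -0.001]
 [ 0.965  0.263  0.   ]
 [ 0.    -0.001 -1.   ]] [ 0.4936723   0.03477437 -2.96585112] 0.18150403230281228
```

View pics/w2.png

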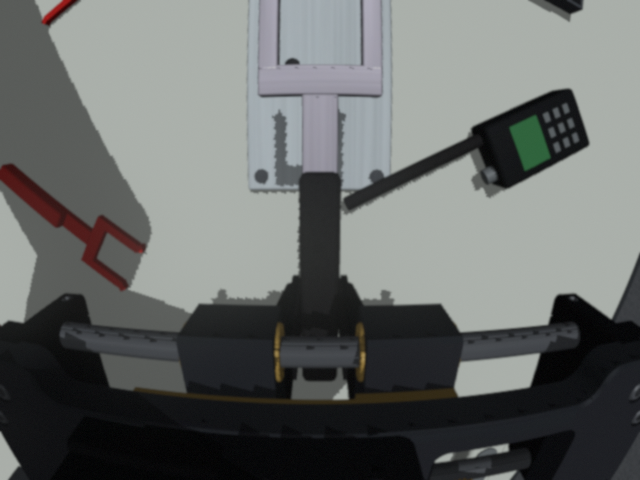

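The held spanner and plate are in view, and the radio's antenna tip (348,205) reaches close to the handle's path. I'll shift sideways and up to see the whole mount with the spanner not in the way.

Emit:
carry_out(
  deltas=[
    [0,0,0,0.02,-0.03,-0.02,255],
    [0,0,0,0.04,-0.06,-0.05,255],
    [0,0,0,0.06,-0.09,-0.08,255],
    [0,0,0,0.07,-0.1,-0.1,255],
    [0,0,0,0.07,-0.1,-0.1,255],
    [0,0,0,0.07,-0.1,-0.1,255],
    [0,0,0,0.07,-0.1,-0.1,255],
  ],
)

```text
time: 6.15
eef_pos: [499.6, -80.1, 249.0]
ee_rot: [[-0.265, 0.964, -0.001], [0.964, 0.265, 0.0], [0.001, -0.001, -1.0]]
wrist_force: [0.4, 0.5, -3.4]
width: 0.187
```

Run:
```python
from h import *
d=grab("wrist","w3.png"); o=status.get_obs();print(o["eef_pos"],o["ee_rot"].round(3),o["wrist_force"],o["width"])
```

```text
[499.61717505 -80.02246705 248.84409798] [[-0.265  0.964 -0.002]
 [ 0.964  0.265  0.   ]
 [ 0.001 -0.002 -1.   ]] [-0.26132061  0.68985115 -2.56926379] 0.183284651849567
```

View pics/w3.png

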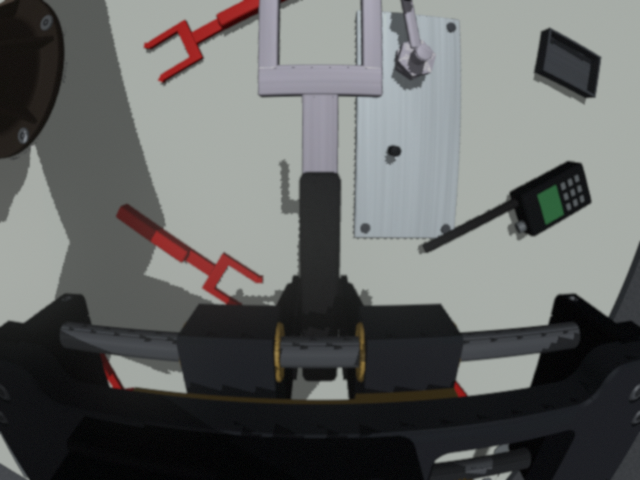

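View pics/t2.png

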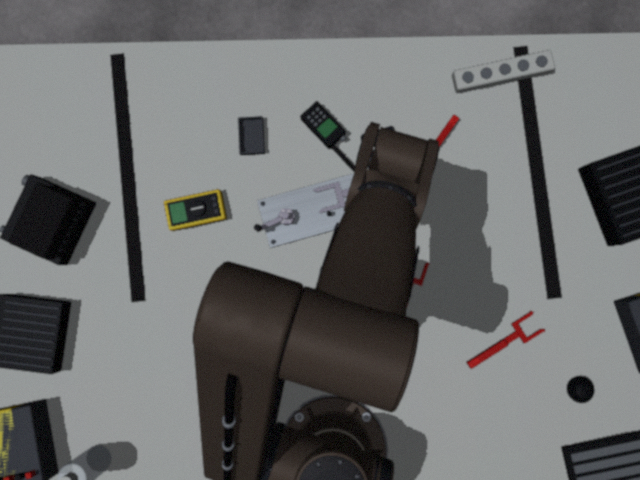

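Run:
```python
from h import *
d=grab("wrist"); im=d["image"]
import pickle;pickle.dump(d,open("w3.pkl","wb"))
cv2.imwrite("pics/w3a.png",cv2.resize(im[0:170,340:480],None,fx=4.5/1.3,fy=4.5/1.3,interpolation=cv2.INTER_CUBIC))
cv2.imwrite("pics/w3b.png",cv2.resize(im[180:270,340:480],None,fx=5,fy=5,interpolation=cv2.INTER_CUBIC))
```

```text
(no output)
```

View pics/w3a.png

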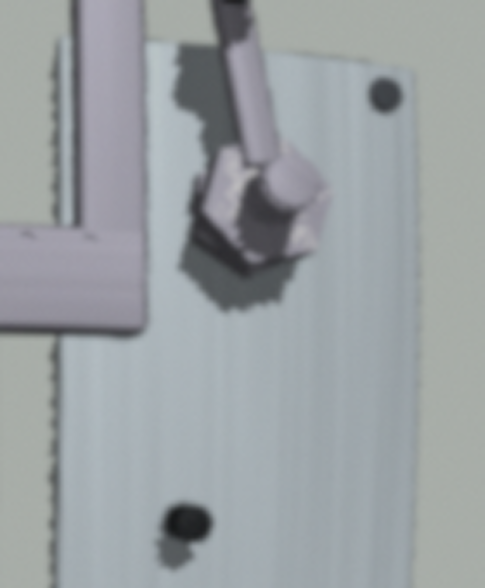

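View pics/w3b.png

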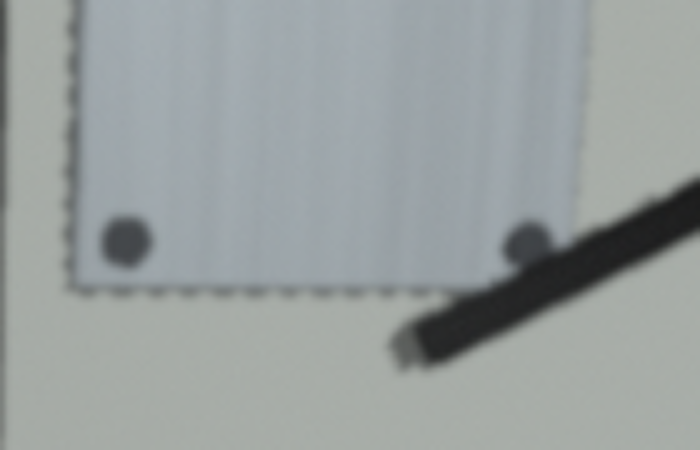

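Run:
```python
from h import *
import pickle;d=pickle.load(open("w3.pkl","rb"))
P=lambda u,v,z:onz(d,(u,v),z)
L=[P(355.2,200,12),P(354.8,238,12),P(357.9,144.4,12)]
R=[P(459,20.8,12),P(459.9,156,12),P(456,218,12)]
B=[P(354.8,238,12),P(430,238,12)]; T=[P(383.3,12.1,12),P(459,20.8,12)]
print(np.array(L+R+B+T).round(1))
def di(a,b): v=(b-a)[:2]; return np.degrees(np.arctan2(v[1],v[0]))
print("left",di(L[1],L[2]),"right",di(R[2],R[0]),"bottom",di(*B),"top",di(*T))
yaw=np.radians(105.3)
def fr(yaw): return np.array([[np.sin(yaw),-np.cos(yaw)],[np.cos(yaw),np.sin(yaw)]]) # rows mx,my
for yw in(104.7,105.0,105.3,105.6):
    F=fr(np.radians(yw)); print(yw)
    print(" x",[ (F@p[:2])[0].round(1) for p in L],[ (F@p[:2])[0].round(1) for p in R],"y",[ (F@p[:2])[1].round(1) for p in B],[ (F@p[:2])[1].round(1) for p in T])
    for n,p in [("stud",P(424.4,52.0,68)),("peg36",P(394.3,150.8,36)),("ant20",P(421,249,20)),("ant10",P(421,249,10))]: print("  ",n,p.round(1),(F@p[:2]).round(1))
```

```text
[[ 5.362e+02 -5.990e+01  1.200e+01]
 [ 5.483e+02 -1.020e+02  1.200e+01]
 [ 5.218e+02  2.000e-01  1.200e+01]
 [ 5.947e+02  1.778e+02  1.200e+01]
 [ 6.381e+02  2.340e+01  1.200e+01]
 [ 6.574e+02 -4.660e+01  1.200e+01]
 [ 5.483e+02 -1.020e+02  1.200e+01]
 [ 6.342e+02 -7.820e+01  1.200e+01]
 [ 5.088e+02  1.551e+02  1.200e+01]
 [ 5.947e+02  1.778e+02  1.200e+01]]
left 104.54145599113397 right 105.59678791700293 bottom 15.436328763002413 top 14.824673581170618
104.7
 x [np.float64(503.5), np.float64(504.5), np.float64(504.8)] [np.float64(620.4), np.float64(623.2), np.float64(624.1)] y [np.float64(-237.8), np.float64(-236.6)] [np.float64(20.9), np.float64(21.1)]
   stud [553.2 106.6  68. ] [562.1 -37.3]
   peg36 [557.6   4.5  36. ] [ 540.5 -137.1]
   ant20 [625.2 -92.1  20. ] [ 581.3 -247.7]
   ant10 [628.8 -94.3  10. ] [ 584.3 -250.8]
105.0
 x [np.float64(502.4), np.float64(503.3), np.float64(504.1)] [np.float64(620.5), np.float64(622.4), np.float64(622.9)] y [np.float64(-240.4), np.float64(-239.7)] [np.float64(18.1), np.float64(17.8)]
   stud [553.2 106.6  68. ] [561.9 -40.2]
   peg36 [55
[... 186 characters left out ...]
4)] [np.float64(620.6), np.float64(621.7), np.float64(621.8)] y [np.float64(-243.0), np.float64(-242.8)] [np.float64(15.3), np.float64(14.6)]
   stud [553.2 106.6  68. ] [561.7 -43.2]
   peg36 [557.6   4.5  36. ] [ 539.1 -142.8]
   ant20 [625.2 -92.1  20. ] [ 578.7 -253.8]
   ant10 [628.8 -94.3  10. ] [ 581.6 -256.9]
105.6
 x [np.float64(500.4), np.float64(500.7), np.float64(502.7)] [np.float64(620.7), np.float64(620.9), np.float64(620.6)] y [np.float64(-245.7), np.float64(-245.9)] [np.float64(12.5), np.float64(11.3)]
   stud [553.2 106.6  68. ] [561.5 -46.1]
   peg36 [557.6   4.5  36. ] [ 538.3 -145.6]
   ant20 [625.2 -92.1  20. ] [ 577.4 -256.8]
   ant10 [628.8 -94.3  10. ] [ 580.3 -259.9]
```

Run:
```python
from h import *
import pickle;d=pickle.load(open("w3.pkl","rb"));im=d["image"]
o=status.get_obs();t=o["eef_pos"];R=o["ee_rot"]
g=cv2.cvtColor(im,cv2.COLOR_BGR2GRAY).astype(int)
hsv=cv2.cvtColor(im,cv2.COLOR_BGR2HSV)
for v in (30,80,88,110,130,150):
    row=im[v].astype(int); # purple tint: b,r > g
    pur=(row[:,2]-row[:,1])>2
    xs=np.where(pur[250:392])[0]+250
    print(v,xs.min(),xs.max(),"inner" ,[ (R.T@(onz(d,(u,v),t[2]+4.6)-t)).round(1).tolist() for u in(xs.min()-.5,xs.max()+.5)])
for v in (190,220,250):
    xs=np.where((im[v].max(1)<70)[290:350])[0]+290
    print(v,xs.min(),xs.max(),[ (R.T@(onz(d,(u,v),t[2]+15.6)-t)).round(1).tolist() for u in(xs.min()-.5,xs.max()+.5)])
```

```text
30 262 379 inner [[128.1, -24.8, -4.4], [128.1, 27.6, -4.5]]
80 261 374 inner [[104.4, -25.1, -4.5], [104.3, 25.2, -4.5]]
88 264 376 inner [[100.7, -23.7, -4.5], [100.7, 26.1, -4.6]]
110 324 330 inner [[90.2, 2.7, -4.5], [90.3, 5.8, -4.5]]
130 305 335 inner [[81.3, -5.6, -4.5], [81.3, 8.0, -4.5]]
150 304 332 inner [[72.4, -6.1, -4.5], [72.4, 6.7, -4.5]]
190 300 339 [[56.0, -7.4, -15.5], [56.0, 9.3, -15.6]]
220 300 339 [[43.0, -7.6, -15.5], [43.0, 9.5, -15.6]]
250 300 338 [[29.6, -7.8, -15.6], [29.6, 9.2, -15.6]]
```

Mount axis found (yaw about 105.0°, origin about (553, 106); plate width, stud and peg agree within 1–2 mm). Now I hover above the entry point.

Emit:
carry_out(
  deltas=[
    [0,0,0.4,-0.005,0.03,0.02,255],
    [0,0,0.4,-0.01,0.06,0.05,255],
    [0,0,0.4,-0.0208,0.0989,0.08,255],
    [0,0,0.4,-0.0208,0.0989,0.109,255],
    [0,0,0.4,-0.0208,0.0989,0.109,255],
    [0,0,0.4,-0.0208,0.0989,0.109,255],
    [0,0,0.4,-0.0208,0.0989,0.109,255],
  ],
)

```text
time: 6.95
eef_pos: [600.5, -73.6, 142.5]
ee_rot: [[-0.259, 0.966, 0.002], [0.966, 0.259, -0.0], [-0.001, 0.001, -1.0]]
wrist_force: [-0.6, 0.5, -2.2]
width: 0.183
```

Run:
```python
from h import *
d=grab("wrist","w4.png"); o=status.get_obs();print(o["eef_pos"],o["ee_rot"].round(4),o["wrist_force"],o["width"])
import pickle;pickle.dump((d,o),open("w4.pkl","wb"))
im=d["image"];cv2.imwrite("pics/w4a.png",cv2.resize(im[0:200,230:410],None,fx=3,fy=3,interpolation=cv2.INTER_CUBIC))
```

```text
[600.62520314 -73.63273353 142.83822912] [[-2.587e-01  9.660e-01  2.300e-03]
 [ 9.660e-01  2.587e-01 -7.000e-04]
 [-1.200e-03  2.100e-03 -1.000e+00]] [-0.4355073   0.01347687 -2.56007309] 0.1806647660425247
```

View pics/w4a.png

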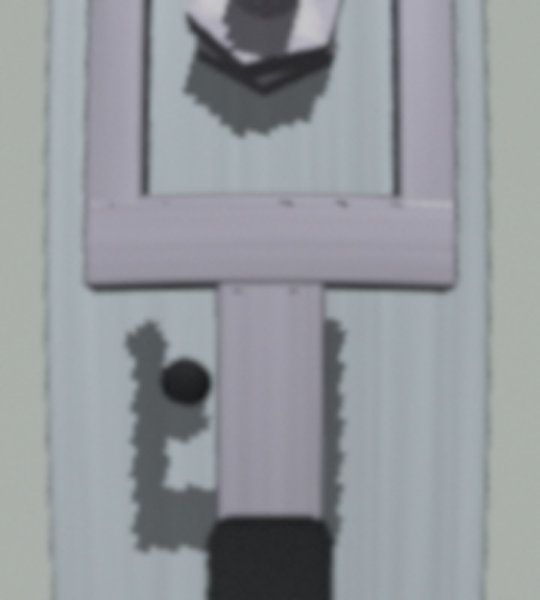

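Run:
```python
from h import *
import pickle;d,o=pickle.load(open("w4.pkl","rb"));t=o["eef_pos"];R=o["ee_rot"]
def P(a,b,z): return (R.T@(onz(d,(230+a/3,b/3),z)-t)).round(1)
zt=t[2]+4.6
for n,a,b,z in [("headL",87,240,zt),("headR",456,240,zt),("shaftL",218,400,zt),("shaftR",323,400,zt),("jawL",140,150,zt),("jawR",400,150,zt),("gripL",208,560,zt+11),("gripR",331,560,zt+11),("plateL",47,240,12),("plateR",488,240,12),("plateL",50,500,12),("plateR",488,500,12),("peg",186,382,36),("nutcorner bot",265,93,12),("nutcorner top",265,88,25),("jamcorner",250,66,38),("barinner",270,197,zt),("barouter",270,285,zt),]: print(n,P(a,b,z))
```

```text
headL [104.4 -25.7  -4.8]
headR [104.5  28.4  -4.7]
shaftL [79.9 -6.5 -4.7]
shaftR [79.9  8.9 -4.7]
jawL [118.1 -17.9  -4.8]
jawR [118.1  20.2  -4.7]
gripL [ 57.5  -7.5 -15.7]
gripR [ 57.5   9.6 -15.7]
plateL [126.9 -58.3 130.6]
plateR [127.   59.8 130.8]
plateL [ 55.5 -58.4 130.6]
plateR [ 55.5  60.8 130.9]
peg [ 86.  -19.2 106.7]
nutcorner bot [167.    0.  130.6]
nutcorner top [1.645e+02 1.000e-01 1.176e+02]
jamcorner [166.6  -3.6 104.6]
barinner [110.4   1.1  -4.7]
barouter [97.   1.1 -4.7]
```

The spanner axis (+1.2 mm), plate centre (+1.0) and peg-derived axis (+1.3) agree in the same view. The jaw is 54 mm short of the nut, so I lower it straight down.

Emit:
carry_out(
  deltas=[
    [0,0,0,0,0,0.03,255],
    [0,0,0,0,0,0.06,255],
    [0,0,0,0,0,0.09,255],
    [0,0,0,0,0,0.11,255],
    [0,0,0,0,0,0.118,255],
    [0,0,0,0,0,0.118,255],
    [0,0,0,0,0,0.118,255],
    [0,0,0,0,0,0.118,255],
  ],
)

```text
time: 7.8
eef_pos: [601.0, -73.6, 24.6]
ee_rot: [[-0.259, 0.966, 0.002], [0.966, 0.259, -0.001], [-0.001, 0.002, -1.0]]
wrist_force: [-0.4, 0.5, -3.1]
width: 0.189
```

Run:
```python
from h import *
d=grab("wrist","w5.png"); s=grab("side","s5.png");o=status.get_obs();print(o["eef_pos"],o["ee_rot"].round(4),o["wrist_force"],o["width"])
im=s["image"];cv2.imwrite("pics/s5a.png",cv2.resize(im[190:330,220:380],None,fx=4,fy=4,interpolation=cv2.INTER_CUBIC))
```

```text
[600.7453691  -73.4961899   24.22660296] [[-2.589e-01  9.659e-01  1.700e-03]
 [ 9.659e-01  2.589e-01 -5.000e-04]
 [-9.000e-04  1.500e-03 -1.000e+00]] [ 0.43374892  0.24908319 -2.88044754] 0.1878821795660073
```

View pics/w5.png

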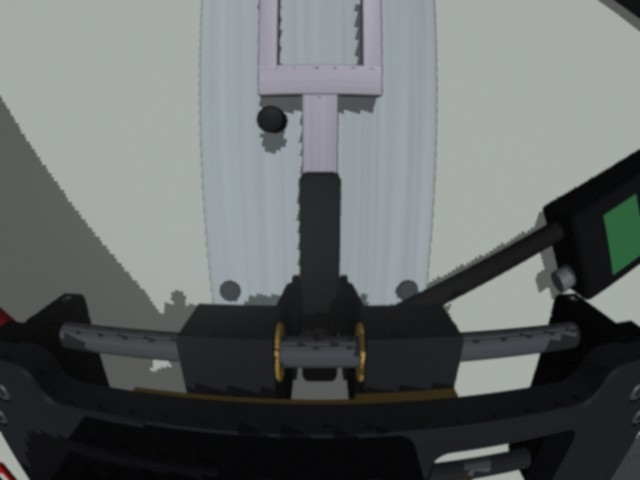

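View pics/s5a.png

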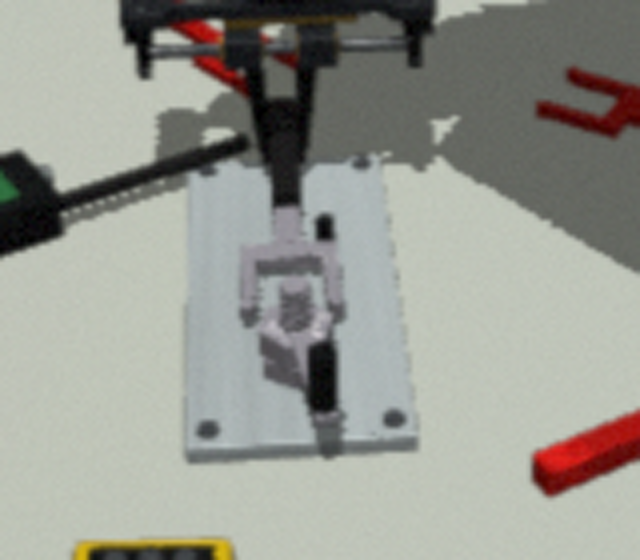

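Emit:
carry_out(
  deltas=[
    [0,0,0,0,0,0.003,255],
    [0,0,0,0,0,0.006,255],
    [0,0,0,0,0,0.007,255],
    [0,0,0,0,0,0.007,255],
    [0,0,0,0,0,0.007,255],
  ],
)

```text
time: 8.4
eef_pos: [600.3, -73.4, 16.4]
ee_rot: [[-0.259, 0.966, 0.0], [0.966, 0.259, -0.0], [-0.0, 0.0, -1.0]]
wrist_force: [-2.2, 0.8, 5.6]
width: 0.183
```

On the plate (contact about 8 N). I ease up 0.5 mm and slide forward, first 40 mm.

Emit:
carry_out(
  deltas=[
    [0,0,0,0.005,0,-0.0005,255],
    [0,0,0,0.01,0,-0.0005,255],
    [0,0,0,0.015,0,-0.0005,255],
    [0,0,0,0.02,0,-0.0005,255],
    [0,0,0,0.025,0,-0.0005,255],
    [0,0,0,0.03,0,-0.0005,255],
    [0,0,0,0.035,0,-0.0005,255],
    [0,0,0,0.04,0,-0.0005,255],
    [0,0,0,0.04,0,-0.0005,255],
  ],
)

```text
time: 9.3
eef_pos: [589.7, -34.1, 16.6]
ee_rot: [[-0.259, 0.966, -0.0], [0.966, 0.259, 0.0], [0.0, -0.0, -1.0]]
wrist_force: [-0.1, -0.4, -2.2]
width: 0.185
```

Run:
```python
from h import *
d=grab("wrist","w6.png"); s=grab("side","s6.png");o=status.get_obs();print(o["eef_pos"],o["ee_rot"].round(4),o["wrist_force"],o["torque"],o["width"])
im=s["image"];cv2.imwrite("pics/s6a.png",cv2.resize(im[190:330,220:380],None,fx=4,fy=4,interpolation=cv2.INTER_CUBIC))
```

```text
[589.86749784 -34.60613003  16.59045645] [[-2.592e-01  9.658e-01 -2.000e-04]
 [ 9.658e-01  2.592e-01 -0.000e+00]
 [ 0.000e+00 -2.000e-04 -1.000e+00]] [-0.12963853  0.7544651  -2.13112351] [ 0.05310383 -0.01218479  0.07057939] 0.1844973051714617
```

View pics/s6a.png

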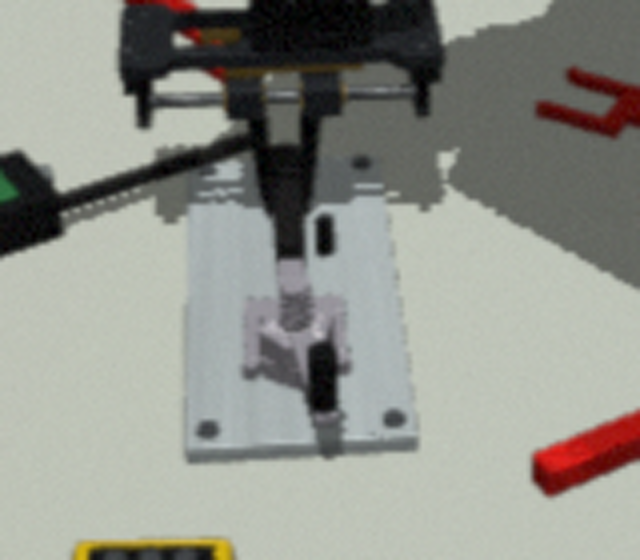

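Emit:
carry_out(
  deltas=[
    [0,0,0,0.003,0,0,255],
    [0,0,0,0.006,0,0,255],
    [0,0,0,0.009,0,0,255],
    [0,0,0,0.011,0,0,255],
    [0,0,0,0.012,0,0,255],
    [0,0,0,0.012,0,0,255],
  ],
)

```text
time: 10.0
eef_pos: [586.7, -23.0, 16.6]
ee_rot: [[-0.259, 0.966, -0.0], [0.966, 0.259, 0.0], [0.0, -0.0, -1.0]]
wrist_force: [-1.1, -0.2, -2.0]
width: 0.185
```

Emit:
carry_out(
  deltas=[
    [0,0,0,0.001,0,0,255],
    [0,0,0,0.002,0,0,255],
    [0,0,0,0.002,0,0,255],
  ],
)

```text
time: 10.3
eef_pos: [586.3, -21.2, 16.6]
ee_rot: [[-0.259, 0.966, -0.0], [0.966, 0.259, -0.0], [-0.0, -0.0, -1.0]]
wrist_force: [-0.1, -0.9, -2.2]
width: 0.176
```

Emit:
carry_out(
  deltas=[
    [0,0,0,0.0007,0,0,255],
    [0,0,0,0.001,0,0,255],
    [0,0,0,0.001,0,0,255],
  ],
)

```text
time: 10.6
eef_pos: [586.4, -20.8, 16.7]
ee_rot: [[-0.259, 0.966, 0.001], [0.966, 0.259, -0.001], [-0.001, 0.001, -1.0]]
wrist_force: [0.3, -4.7, -1.4]
width: 0.183
```

Jaw bottom is touching (−4.7 N at the expected depth). I ease back 0.5 mm, release part-way and lift.

Emit:
carry_out(
  deltas=[
    [0,0,0,-0.0005,0,0,255],
    [0,0,0,-0.0005,0,0,128],
    [0,0,0,-0.0005,0,0,128],
    [0,0,0,-0.0005,0,0,128],
    [0,0,0,-0.0005,0,0,128],
    [0,0,0,-0.0005,0,0,128],
  ],
  newtons=20,
)

```text
time: 11.2
eef_pos: [586.2, -20.7, 16.7]
ee_rot: [[-0.259, 0.966, 0.0], [0.966, 0.259, -0.0], [-0.0, 0.0, -1.0]]
wrist_force: [-0.1, 0.3, -1.1]
width: 0.488
```

Emit:
carry_out(
  deltas=[
    [0,0,0,0,0,-0.02,128],
    [0,0,0,0,0,-0.06,128],
    [0,0,0,0,0,-0.1,128],
    [0,0,0,0,0,-0.15,128],
    [0,0,0,0,0,-0.2,128],
    [0,0,0,0,0,-0.23,128],
    [0,0,0,0,0,-0.23,128],
    [0,0,0,0,0,-0.23,128],
  ],
)

```text
time: 12.0
eef_pos: [586.0, -20.7, 246.7]
ee_rot: [[-0.259, 0.966, 0.001], [0.966, 0.259, -0.0], [-0.0, 0.001, -1.0]]
wrist_force: [-0.5, -0.2, -0.9]
width: 0.5
```

Run:
```python
from h import *
import pickle
d=grab("wrist","w7.png"); o=status.get_obs();print(o["eef_pos"],o["ee_rot"].round(4),o["wrist_force"],o["torque"],o["width"],o["qpos"].round(3))
pickle.dump((d,o),open("w7.pkl","wb"))
im=d["image"];cv2.imwrite("pics/w7a.png",cv2.resize(im[0:260,240:440],None,fx=2.3,fy=2.3,interpolation=cv2.INTER_CUBIC))
s=grab("side","s7.png")
im=s["image"];cv2.imwrite("pics/s7a.png",cv2.resize(im[190:330,220:380],None,fx=4,fy=4,interpolation=cv2.INTER_CUBIC))
```

```text
[585.68336968 -20.65490673 245.71650752] [[-2.589e-01  9.659e-01 -1.300e-03]
 [ 9.659e-01  2.589e-01  1.000e-04]
 [ 4.000e-04 -1.200e-03 -1.000e+00]] [-0.43062661  1.1308716  -0.29143631] [-0.0258082  -0.13593559  0.01097866] 0.5000878619906506 [-0.148  0.406  1.617 -0.     1.12  -0.41 ]
```

View pics/w7a.png

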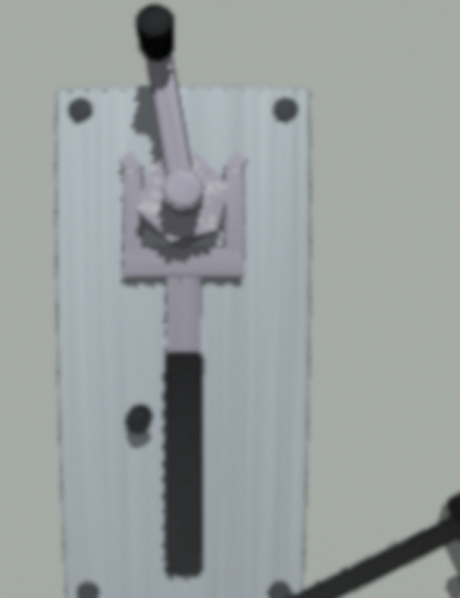

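View pics/s7a.png

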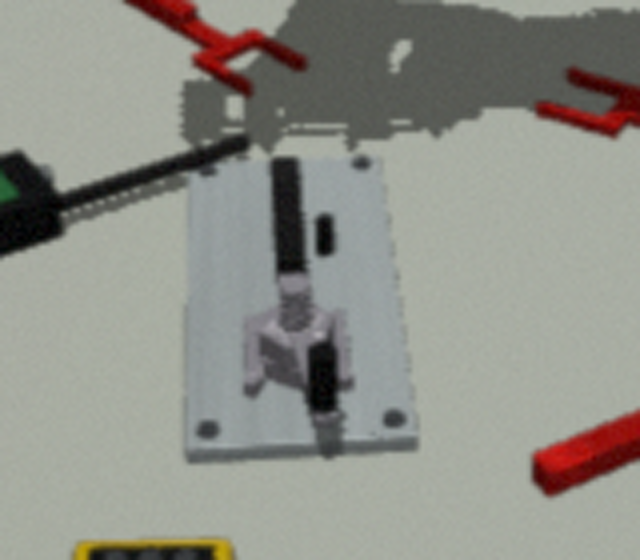

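The spanner sits on the nut with its handle beside the peg. Next I locate the knob (px about (307,9)).

Run:
```python
from h import *
import pickle
d,o=pickle.load(open("w7.pkl","rb"));t=o["eef_pos"];R=o["ee_rot"]
P=lambda a,b,z: onz(d,(240+a/2.3,b/2.3),z)
st=P(182,188,68);kn=P(154,20,80);kb=P(156,55,46)
F=np.array([[np.sin(np.radians(105)),-np.cos(np.radians(105))],[np.cos(np.radians(105)),np.sin(np.radians(105))]])
for n,p in [("stud",st),("knob",kn),("peg",P(139,417,36)),("gripL",P(165,460,32)),("gripR",P(202,460,32)),("head L",P(123,270,21)),("headR",P(243,270,21)),("rear",P(184,575,32))]:
    print(n,p.round(1),(F@p[:2]-[561.8,-40.2]).round(1))
v=F@(kn-st)[:2];print("lever",np.linalg.norm(v),np.arctan2(v[1],v[0]))
# Top/side knob at z=80 too
```

```text
stud [553.  106.2  68. ] [-0.2 -0.4]
knob [524.4 170.   80. ] [-11.2  68.7]
peg [559.8   6.8  36. ] [-19.3 -98.1]
gripL [576.1  -9.8  32. ] [  -7.9 -118.4]
gripR [592.4  -5.4  32. ] [   9.  -118.4]
head L [535.1  69.3  21. ] [-27.  -31.4]
headR [587.9  83.4  21. ] [ 27.7 -31.4]
rear [598.7 -60.5  32. ] [   0.9 -173.2]
lever 69.92129761738302 1.7293334044328617
```

Lever at r=69.9 mm (expected 70) and 1.729 rad, so jam plus lower is about 0.27. I move over the knob with the fingers narrowed to straddle it, jaws along the tangent.

Emit:
carry_out(
  deltas=[
    [0,0,-3,0.04,-0.002,0,164],
    [0,0,-6,0.08,-0.005,0,164],
    [0,0,-9,0.12,-0.007,0.02,164],
    [0,0,-9,0.16,-0.009,0.05,164],
    [0,0,-9,0.2013,-0.0109,0.09,164],
    [0,0,-9,0.2013,-0.0109,0.12,164],
    [0,0,-9,0.2013,-0.0109,0.145,164],
    [0,0,-9,0.2013,-0.0109,0.145,164],
    [0,0,-9,0.2013,-0.0109,0.145,164],
  ],
)

```text
time: 13.0
eef_pos: [523.4, 170.7, 101.2]
ee_rot: [[-0.407, 0.914, -0.002], [0.914, 0.407, -0.0], [0.0, -0.002, -1.0]]
wrist_force: [-0.1, -0.1, -0.2]
width: 0.36
```

Run:
```python
from h import *
d=grab("wrist","w8.png"); o=status.get_obs();print(o["eef_pos"],o["ee_rot"].round(4),o["wrist_force"],o["torque"],o["width"])
s=grab("side","s8.png")
im=s["image"];cv2.imwrite("pics/s8a.png",cv2.resize(im[190:330,220:380],None,fx=4,fy=4,interpolation=cv2.INTER_CUBIC))
```

```text
[523.89488623 170.69511911 102.03210978] [[-4.064e-01  9.137e-01  0.000e+00]
 [ 9.137e-01  4.064e-01 -1.000e-04]
 [-1.000e-04  0.000e+00 -1.000e+00]] [-0.26772113  1.31981164  0.65859814] [ 0.007789   -0.09313036 -0.01114527] 0.3570078486355919
```

View pics/s8a.png

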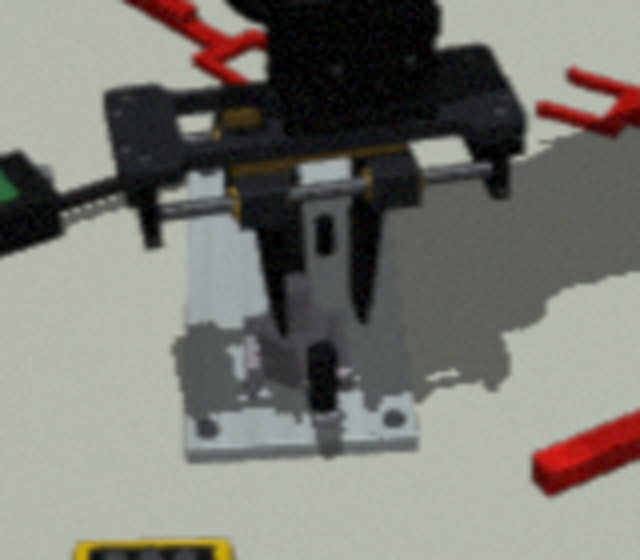

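View pics/w8.png

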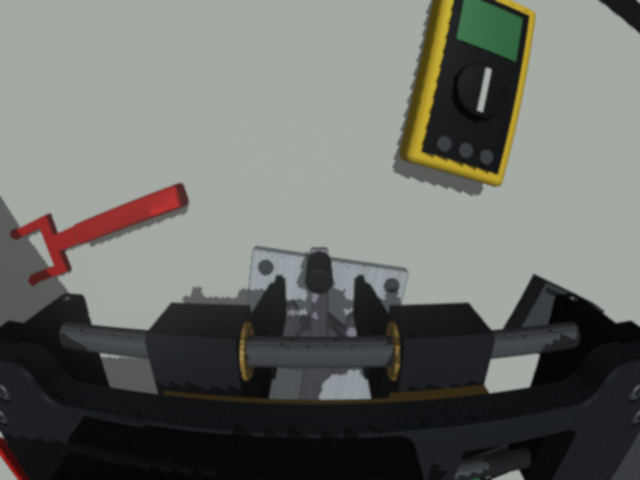

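The knob (319,270) is centred between the finger tips. I go down, then sweep clockwise.

Emit:
carry_out(
  deltas=[
    [0,0,0,0,0,0.02,164],
    [0,0,0,0,0,0.04,164],
    [0,0,0,0,0,0.049,164],
    [0,0,0,0,0,0.049,164],
    [0,0,0,0,0,0.049,164],
  ],
)

```text
time: 13.6
eef_pos: [524.0, 170.8, 53.5]
ee_rot: [[-0.407, 0.914, 0.001], [0.914, 0.407, 0.0], [-0.0, 0.001, -1.0]]
wrist_force: [0.4, 0.2, 0.8]
width: 0.357
```

Emit:
carry_out(
  deltas=[
    [0,0,3,-0.0001,0.0037,0,164],
    [0,0,6,-0.0004,0.0073,0,164],
    [0,0,8,-0.0007,0.0097,0,164],
    [0,0,10,-0.0011,0.0122,0,164],
    [0,0,12,-0.0015,0.0146,0,164],
    [0,0,15,-0.0024,0.0181,0,164],
    [0,0,15,-0.0024,0.0181,0,164],
  ],
)

```text
time: 14.3
eef_pos: [540.9, 175.9, 53.5]
ee_rot: [[-0.156, 0.988, -0.0], [0.988, 0.156, -0.0], [-0.0, -0.0, -1.0]]
wrist_force: [-3.5, -1.4, 1.9]
width: 0.359
```

Contact made. Continuing the arc 30° further.

Emit:
carry_out(
  deltas=[
    [0,0,2,0,0.0024,0,164],
    [0,0,4,-0.0002,0.0049,0,164],
    [0,0,6,-0.0004,0.0073,0,164],
    [0,0,8,-0.0007,0.0097,0,164],
    [0,0,10,-0.0011,0.0122,0,164],
    [0,0,12,-0.0015,0.0146,0,164],
    [0,0,14,-0.0021,0.0169,0,164],
    [0,0,16,-0.0027,0.0193,0,164],
    [0,0,18,-0.0034,0.0216,0,164],
    [0,0,20,-0.0042,0.0239,0,164],
    [0,0,22,-0.0051,0.0262,0,164],
    [0,0,24,-0.0061,0.0285,0,164],
    [0,0,26,-0.0071,0.0307,0,164],
    [0,0,28,-0.0082,0.0329,0,164],
    [0,0,30,-0.0094,0.035,0,164],
  ],
)

```text
time: 15.8
eef_pos: [576.3, 172.3, 53.3]
ee_rot: [[0.358, 0.934, -0.001], [0.934, -0.358, -0.0], [-0.001, -0.001, -1.0]]
wrist_force: [-5.3, 0.8, 2.3]
width: 0.355
```

Run:
```python
from h import *
o=status.get_obs();print(o["eef_pos"],o["wrist_force"],o["torque"],o["width"], o["ee_rot"].T@o["wrist_force"])
s=grab("side","s9.png")
im=s["image"];cv2.imwrite("pics/s9a.png",cv2.resize(im[190:330,220:380],None,fx=4,fy=4,interpolation=cv2.INTER_CUBIC))
```

```text
[576.30743353 172.32716093  53.30696757] [-5.30559431  0.80623813  2.3103845 ] [0.04422998 0.99763627 0.06276061] 0.3547472365876262 [-1.14784958 -5.24526757 -2.30365728]
```

View pics/s9a.png

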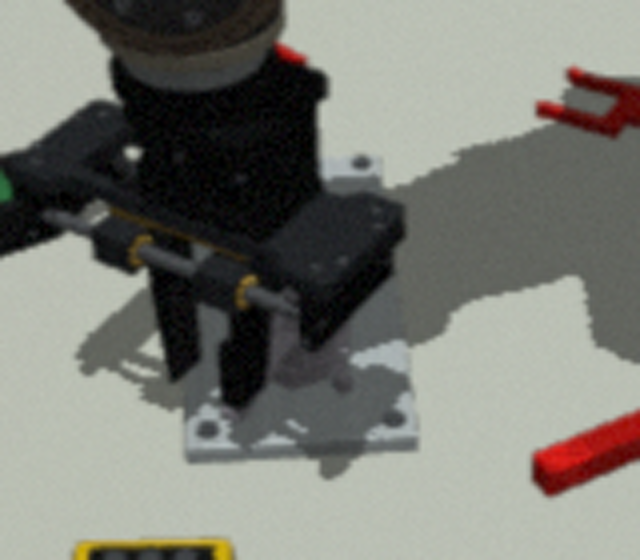

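Steady drag of about 5 N. I advance slowly towards the solid point, checking every few degrees.

Emit:
carry_out(
  deltas=[
    [0,0,1,0,0.0012,0,164],
    [0,0,2,0,0.0024,0,164],
    [0,0,3,-0.0001,0.0037,0,164],
    [0,0,4,-0.0002,0.0049,0,164],
    [0,0,5,-0.0003,0.0061,0,164],
  ],
)

```text
time: 16.35
eef_pos: [581.9, 170.0, 53.3]
ee_rot: [[0.437, 0.899, -0.001], [0.899, -0.437, 0.0], [-0.0, -0.001, -1.0]]
wrist_force: [-5.6, 1.0, 2.9]
width: 0.357
```

Emit:
carry_out(
  deltas=[
    [0,0,0.7,0,0.0009,0,164],
    [0,0,1.4,0,0.0017,0,164],
    [0,0,2,0,0.0024,0,164],
  ],
)

```text
time: 16.65
eef_pos: [584.0, 168.9, 53.3]
ee_rot: [[0.468, 0.884, -0.001], [0.884, -0.468, 0.0], [-0.0, -0.001, -1.0]]
wrist_force: [-5.6, 1.1, 3.3]
width: 0.355
```

Emit:
carry_out(
  deltas=[
    [0,0,0.7,0,0.0009,0,164],
    [0,0,1.4,0,0.0017,0,164],
    [0,0,2,0,0.0024,0,164],
  ],
)

```text
time: 16.95
eef_pos: [586.2, 167.8, 53.3]
ee_rot: [[0.499, 0.867, -0.001], [0.867, -0.499, 0.0], [-0.0, -0.001, -1.0]]
wrist_force: [-6.1, 1.5, 1.7]
width: 0.358
```

Emit:
carry_out(
  deltas=[
    [0,0,0.5,0,0.0006,0,164],
    [0,0,1,0,0.0012,0,164],
  ],
)

```text
time: 17.15
eef_pos: [587.2, 167.2, 53.3]
ee_rot: [[0.514, 0.858, -0.001], [0.858, -0.514, 0.0], [-0.0, -0.001, -1.0]]
wrist_force: [-5.2, 1.5, 2.8]
width: 0.357
```

Emit:
carry_out(
  deltas=[
    [0,0,0.5,0,0.0006,0,164],
    [0,0,1,0,0.0012,0,164],
  ],
)

```text
time: 17.35
eef_pos: [588.2, 166.6, 53.3]
ee_rot: [[0.529, 0.849, -0.001], [0.849, -0.529, 0.0], [-0.0, -0.001, -1.0]]
wrist_force: [-6.3, 0.2, 2.5]
width: 0.358
```

Emit:
carry_out(
  deltas=[
    [0,0,0.5,0,0.0006,0,164],
    [0,0,1,0,0.0012,0,164],
  ],
)

```text
time: 17.55
eef_pos: [589.2, 166.0, 53.3]
ee_rot: [[0.543, 0.84, -0.001], [0.84, -0.543, 0.0], [-0.001, -0.001, -1.0]]
wrist_force: [-6.1, 1.2, 1.2]
width: 0.361
```

Emit:
carry_out(
  deltas=[
    [0,0,0.5,0,0.0006,0,164],
    [0,0,1,0,0.0012,0,164],
  ],
)

```text
time: 17.75
eef_pos: [590.3, 165.3, 53.3]
ee_rot: [[0.558, 0.83, -0.001], [0.83, -0.558, 0.0], [-0.001, -0.001, -1.0]]
wrist_force: [-4.6, 0.9, 1.9]
width: 0.356
```

Emit:
carry_out(
  deltas=[
    [0,0,0.5,0,0.0006,0,164],
    [0,0,1,0,0.0012,0,164],
  ],
)

```text
time: 17.95
eef_pos: [591.2, 164.7, 53.3]
ee_rot: [[0.572, 0.82, -0.001], [0.82, -0.572, 0.0], [-0.001, -0.001, -1.0]]
wrist_force: [-5.5, 0.7, 2.6]
width: 0.354
```

Run:
```python
from h import *
s=grab("side","s10.png");t=grab("top","t10.png");w=grab("wrist","w10.png")
im=s["image"];a=cv2.resize(im[190:330,220:380],None,fx=2.5,fy=2.5,interpolation=cv2.INTER_CUBIC)
b=cv2.resize(t["image"][160:260,230:390],None,fx=2.5,fy=2.5,interpolation=cv2.INTER_CUBIC)
b=cv2.copyMakeBorder(b,0,a.shape[0]-b.shape[0],0,0,cv2.BORDER_CONSTANT)
cv2.imwrite("pics/c10.png",np.hstack([a,b]))
```

```text
(no output)
```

View pics/c10.png

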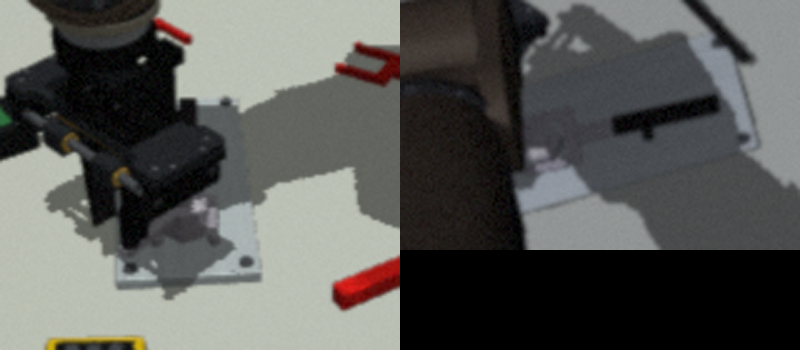

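View pics/w10.png

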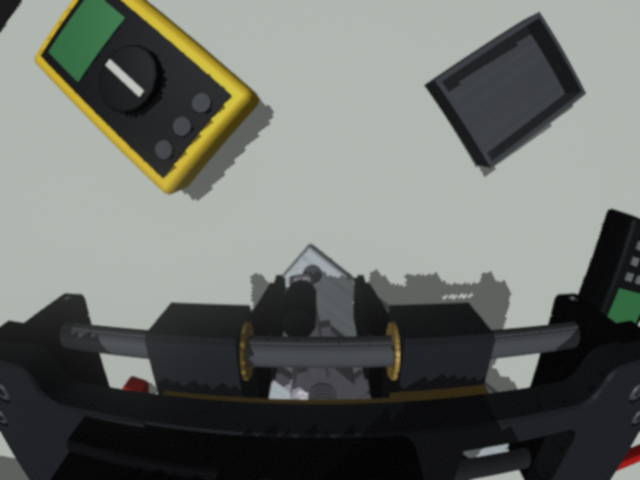

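The top view shows the handle resting against the peg (crop (648,128)) and the knob on the trailing pad. Continuing.

Emit:
carry_out(
  deltas=[
    [0,0,0.5,0,0.0006,0,164],
    [0,0,1,0,0.0012,0,164],
  ],
)

```text
time: 18.3
eef_pos: [592.2, 164.0, 53.3]
ee_rot: [[0.587, 0.81, -0.001], [0.81, -0.587, 0.0], [-0.001, -0.001, -1.0]]
wrist_force: [-5.3, 1.1, 2.7]
width: 0.358
```

Emit:
carry_out(
  deltas=[
    [0,0,0.5,0,0.0006,0,164],
    [0,0,1,0,0.0012,0,164],
  ],
)

```text
time: 18.5
eef_pos: [593.1, 163.3, 53.3]
ee_rot: [[0.601, 0.8, -0.001], [0.8, -0.601, 0.0], [-0.001, -0.001, -1.0]]
wrist_force: [-5.3, 2.0, 2.6]
width: 0.356
```

Emit:
carry_out(
  deltas=[
    [0,0,0.5,0,0.0006,0,164],
    [0,0,1,0,0.0012,0,164],
  ],
)

```text
time: 18.7
eef_pos: [593.7, 162.7, 53.2]
ee_rot: [[0.615, 0.789, -0.002], [0.789, -0.615, 0.0], [-0.001, -0.002, -1.0]]
wrist_force: [-8.1, 2.3, 2.8]
width: 0.358
```

Force is rising and the tip is lagging, so it has come up solid. Now I nip it up in small steps.

Emit:
carry_out(
  deltas=[
    [0,0,0.2,0,0.0003,0,164],
    [0,0,0.2,0,0.0005,0,164],
  ],
)

```text
time: 18.9
eef_pos: [594.0, 162.6, 53.2]
ee_rot: [[0.617, 0.787, -0.002], [0.787, -0.617, 0.0], [-0.001, -0.002, -1.0]]
wrist_force: [-7.9, 3.6, 4.0]
width: 0.359
```

Run:
```python
from h import *
o=status.get_obs();print(o["eef_pos"],o["ee_rot"].T@o["wrist_force"],o["torque"],np.abs(o["qd"]).max())
```

```text
[594.01817159 162.55043661  53.21690106] [-2.03200171 -8.45661321 -3.9825273 ] [0.64034531 1.41789662 0.01800484] 0.00595256793318095
```

Emit:
carry_out(
  deltas=[
    [0,0,0,0,0.0003,0,164],
    [0,0,0,0,0.0006,0,164],
  ],
)

```text
time: 19.1
eef_pos: [594.4, 162.3, 53.2]
ee_rot: [[0.617, 0.787, -0.002], [0.787, -0.617, 0.001], [-0.001, -0.002, -1.0]]
wrist_force: [-8.5, 5.6, 2.7]
width: 0.351
```

Emit:
carry_out(
  deltas=[
    [0,0,0,0,0.0003,0,164],
    [0,0,0,0,0.0006,0,164],
  ],
)

```text
time: 19.3
eef_pos: [594.8, 162.1, 53.2]
ee_rot: [[0.617, 0.787, -0.003], [0.787, -0.617, 0.001], [-0.001, -0.002, -1.0]]
wrist_force: [-8.6, 7.1, 4.0]
width: 0.357
```

Emit:
carry_out(
  deltas=[
    [0,0,0,0,0.0004,0,164],
    [0,0,0,0,0.0008,0,164],
  ],
)

```text
time: 19.5
eef_pos: [595.3, 161.8, 53.3]
ee_rot: [[0.617, 0.787, -0.003], [0.787, -0.617, 0.001], [-0.001, -0.003, -1.0]]
wrist_force: [-9.3, 7.9, 4.4]
width: 0.359
```

Emit:
carry_out(
  deltas=[
    [0,0,0,0,0.0003,0,164],
    [0,0,0,0,0.0006,0,164],
  ],
)

```text
time: 19.7
eef_pos: [595.7, 161.6, 53.3]
ee_rot: [[0.617, 0.787, -0.003], [0.787, -0.617, 0.001], [-0.001, -0.003, -1.0]]
wrist_force: [-10.3, 8.3, 4.6]
width: 0.361
```

Run:
```python
from h import *
o=status.get_obs();print(o["eef_pos"],o["ee_rot"].T@o["wrist_force"],o["torque"],np.abs(o["qd"]).max())
```

```text
[595.70893335 161.57095001  53.28778624] [  0.1560529  -13.22916848  -4.54870712] [ 1.51724903  1.85843051 -0.01653536] 0.005175989729697732
```

13.2 N tangential. One small step more, then hold for over half a second.

Emit:
carry_out(
  deltas=[
    [0,0,0,0,0.0004,0,164],
    [0,0,0,0,0.0004,0,164],
  ],
)

```text
time: 19.9
eef_pos: [596.0, 161.4, 53.3]
ee_rot: [[0.617, 0.787, -0.003], [0.787, -0.617, 0.001], [-0.001, -0.003, -1.0]]
wrist_force: [-8.6, 8.4, 4.8]
width: 0.355
```

Run:
```python
from h import *
o=status.get_obs();print(o["eef_pos"],o["ee_rot"].T@o["wrist_force"],o["torque"],np.abs(o["qd"]).max())
```

```text
[596.01354394 161.43203853  53.31334268] [  1.35008358 -11.98028632  -4.72461961] [ 1.56123729  1.82769767 -0.02826152] 0.0006616652847388058
```

Emit:
carry_out(
  deltas=[
    [0,0,0,0,0,0,164],
    [0,0,0,0,0,0,164],
    [0,0,0,0,0,0,164],
    [0,0,0,0,0,0,164],
    [0,0,0,0,0,0,164],
    [0,0,0,0,0,0,164],
  ],
)

```text
time: 20.5
eef_pos: [596.0, 161.4, 53.3]
ee_rot: [[0.617, 0.787, -0.003], [0.787, -0.617, 0.001], [-0.001, -0.003, -1.0]]
wrist_force: [-9.7, 8.4, 4.8]
width: 0.356
```

Run:
```python
from h import *
o=status.get_obs();print(o["eef_pos"],o["ee_rot"].T@o["wrist_force"],o["torque"],np.abs(o["qd"]).max())
```

```text
[596.01976559 161.41500064  53.30646969] [  0.63025125 -12.78111882  -4.78465701] [1.52457432e+00 1.76860717e+00 4.83112085e-04] 0.0007472599457929254
```

The averaged force is about 12.8 N (the moment agrees). A little more is needed, then a proper hold.

Emit:
carry_out(
  deltas=[
    [0,0,0,0,0.0004,0,164],
    [0,0,0,0,0.0007,0,164],
    [0,0,0,0,0.0007,0,164],
    [0,0,0,0,0.0007,0,164],
  ],
)

```text
time: 20.9
eef_pos: [596.5, 161.2, 53.4]
ee_rot: [[0.617, 0.787, -0.003], [0.787, -0.617, 0.001], [-0.001, -0.003, -1.0]]
wrist_force: [-10.3, 9.8, 4.8]
width: 0.358
```

Run:
```python
from h import *
for i in range(3):
    o=status.get_obs();print(o["time"],o["eef_pos"],o["ee_rot"].T@o["wrist_force"],o["torque"],np.linalg.norm(o["torque"][:2]))
    if i<2: d=grab("top",f"t11_{i}.png")
```

```text
20.9 [596.48799662 161.19091708  53.35232258] [  1.35242688 -14.12321516  -4.73152885] [ 1.74572372  1.88942428 -0.04451237] 2.5724454102748364
20.95 [596.50799699 161.1597923   53.34204168] [  1.76941036 -13.08873343  -5.17586305] [ 1.77647677  1.85460771 -0.03903145] 2.5681587737049014
21.0 [596.47321021 161.17098847  53.33200745] [  1.70252768 -14.15604677  -5.20675759] [ 1.80696073e+00  1.89335458e+00 -1.43162608e-03] 2.617231105241233
```

Emit:
carry_out(
  deltas=[
    [0,0,0,0,0.0002,0,164],
    [0,0,0,0,0.0002,0,164],
    [0,0,0,0,0.0002,0,164],
    [0,0,0,0,0.0002,0,164],
    [0,0,0,0,0.0002,0,164],
    [0,0,0,0,0.0002,0,164],
    [0,0,0,0,0.0002,0,164],
  ],
)

```text
time: 21.7
eef_pos: [596.6, 161.1, 53.3]
ee_rot: [[0.617, 0.787, -0.003], [0.787, -0.617, 0.002], [-0.001, -0.003, -1.0]]
wrist_force: [-9.8, 10.4, 5.1]
width: 0.36
```

Run:
```python
from h import *
o=status.get_obs();print(o["time"],o["eef_pos"],o["ee_rot"].T@o["wrist_force"],np.linalg.norm(o["torque"][:2]))
```

```text
21.7 [596.58343052 161.08010419  53.32897282] [  2.09771777 -14.12100737  -5.02288929] 2.6692741688630037
```

14.1 N held for 0.7 s. I back off to mid-gap, lift and look.

Emit:
carry_out(
  deltas=[
    [0,0,0,0,-0.001,0,164],
    [0,0,0,0,-0.002,0,164],
    [0,0,0,0,-0.004,0,164],
    [0,0,0,0,-0.007,0,164],
    [0,0,0,0,-0.011,0,164],
    [0,0,0,0,-0.012,0,164],
    [0,0,0,0,-0.012,0,164],
  ],
)

```text
time: 22.4
eef_pos: [589.1, 167.1, 52.8]
ee_rot: [[0.618, 0.786, 0.001], [0.786, -0.618, -0.0], [0.0, 0.0, -1.0]]
wrist_force: [-0.1, 0.4, 0.1]
width: 0.355
```

Run:
```python
from h import *
o=status.get_obs();print(o["time"],o["eef_pos"],o["ee_rot"].T@o["wrist_force"],np.linalg.norm(o["torque"][:2]))
```

```text
22.4 [589.08684248 167.09854191  52.78382671] [ 0.23861475 -0.28595138 -0.13046141] 0.03271575713376886
```

Free of contact. Lifting, then backing off towards the robot for a view of the mount.

Emit:
carry_out(
  deltas=[
    [0,0,0,0,0,-0.03,164],
    [0,0,0,0,0,-0.07,164],
    [0,0,0,0,0,-0.12,164],
    [0,0,-8,0,0,-0.17,164],
    [0,0,-16,-0.02,0,-0.2,164],
    [0,0,-24,-0.06,0,-0.2,164],
    [0,0,-32,-0.1,0,-0.2,164],
    [0,0,-40,-0.13,0,-0.2,164],
    [0,0,-48,-0.16,0,-0.2,164],
    [0,0,-53,-0.16,0,-0.2,164],
    [0,0,-53,-0.16,0,-0.2,164],
    [0,0,-53,-0.16,0,-0.2,164],
  ],
)

```text
time: 23.6
eef_pos: [490.4, 41.3, 252.8]
ee_rot: [[-0.253, 0.968, 0.001], [0.968, 0.253, -0.0], [-0.0, 0.001, -1.0]]
wrist_force: [1.0, 0.1, 0.1]
width: 0.361
```

Run:
```python
from h import *
import pickle
o=status.get_obs();print(o["eef_pos"],o["ee_rot"].round(3)); d=grab("wrist","w12.png");pickle.dump((d,o),open("w12.pkl","wb"))
s=grab("side","s12.png");t=grab("top","t12.png")
```

```text
[490.35293294  41.30140925 252.75617183] [[-0.253  0.968  0.001]
 [ 0.968  0.253 -0.   ]
 [-0.     0.001 -1.   ]]
```

View pics/w12.png

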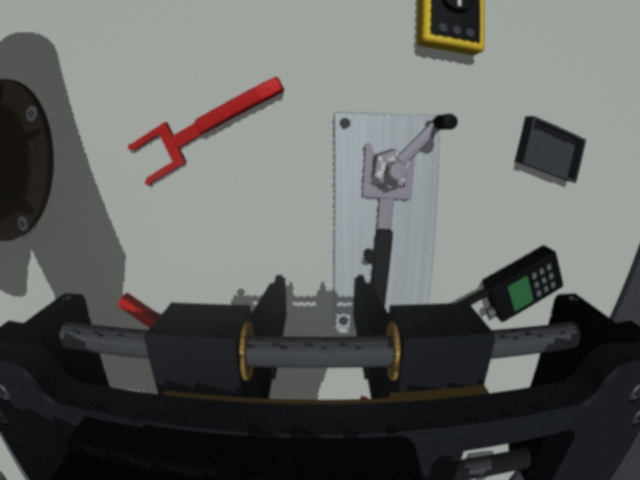

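View pics/s12.png

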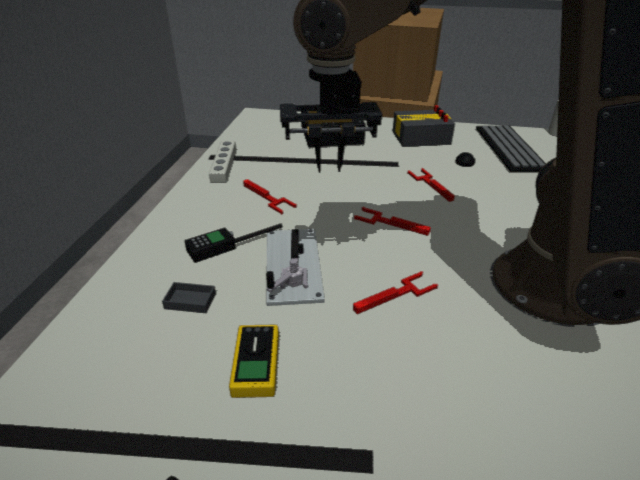

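Run:
```python
from h import *
import pickle
d,o=pickle.load(open("w12.pkl","rb"));im=d["image"]
cv2.imwrite("pics/w12a.png",cv2.resize(im[100:310,325:475],None,fx=2.8,fy=2.8,interpolation=cv2.INTER_CUBIC))
```

```text
(no output)
```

View pics/w12a.png

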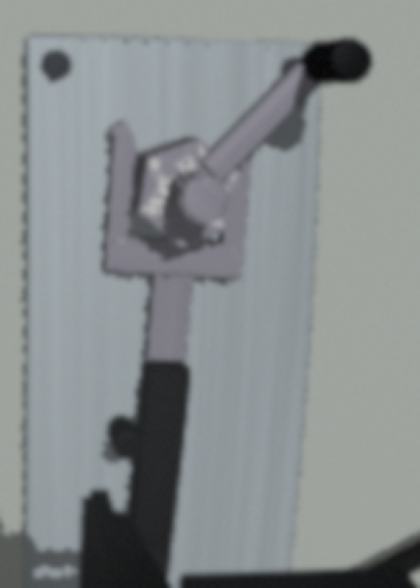

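Run:
```python
from h import *
import pickle
d,o=pickle.load(open("w12.pkl","rb"))
P=lambda a,b,z: onz(d,(325+a/2.8,100+b/2.8),z)
F=np.array([[np.sin(np.radians(105)),-np.cos(np.radians(105))],[np.cos(np.radians(105)),np.sin(np.radians(105))]])
f=lambda p:(F@p[:2]-[561.8,-40.2])
st=f(P(206,199,68));kn=f(P(351,61,80));print("stud",st,"knob",kn,"r",np.hypot(*(kn-st)),"ang",np.arctan2(*(kn-st)[::-1]))
g1=(f(P(144,370,32))+f(P(188,370,32)))/2; g2=(f(P(133,500,32))+f(P(181,500,32)))/2
print(g1,g2,"spanner cw angle",np.arctan2(*(g1-g2)))
s1,s2=(f(P(152,290,21))+f(P(193,290,21)))/2,(f(P(148,350,21))+f(P(187,350,21)))/2;print(s1,s2)
c=[f(P(a,b,21)) for a,b in((103,270),(240,279))];print("head rear",c,np.arctan2((c[1]-c[0])[1],(c[1]-c[0])[0]))
print("peg",f(P(124,432,36)))
```

```text
stud [ 0.67262098 -0.04885118] knob [48.26893713 49.99674072] r 69.0649736110956 ang 0.8104771717841185
[ -5.03061404 -70.47456912] [  -6.21066343 -125.15261774] spanner cw angle 0.02157842620071172
[ -1.55225709 -40.58076828] [ -2.73616643 -65.03788316]
head rear [array([-29.55142839, -32.7138393 ]), array([ 25.89659498, -35.89362179])] -0.057284342905050176
peg [-21.52801886 -94.54852566]
```

The lever is at 0.81 rad, so jam plus lower is 1.19, which fits jam solid at 1.0 with lower about 0.19. The spanner is still on the nut and against the peg. Handing in.

Run:
```python
from rig import ticket
print(ticket.finish_job())
```

```text
the job is handed in; nothing more can be done
None
```

I slid the black-grip spanner flat along the plate onto the lower nut and let it go with its handle beside the peg. Then I swung the jam-nut lever clockwise until it came up solid and nipped it up. The push was about 14 N on the knob (about 1 N m), held for 0.7 s. I backed off and handed in at about 24 s.

**Last checks:**
- **Spanner:** it is still on the nut, with the handle lying against the peg.
- **Jam nut:** the lever ended at about 0.81 rad in the mount's frame, so jam and lower together turned to about 1.19. That fits the jam nut solid at 1.0 and the lower nut at about 0.19, inside its ±0.3 limit. I could only measure the sum, not each angle.
- **Robot and other gear:** the wrist force was near zero once I had backed off, and the radio, meter, tin and red spanners look undisturbed in the pictures.

**Less certain:**
- **Spanner angle:** the two estimates disagree slightly, 0.02 rad from the grip edges and 0.06 rad from the head. The gripper hid part of the handle in that picture.
- **Push force:** the readings were noisy by about 0.7 N, and the push built up softly over about 4 mm rather than stopping hard.
- **Peg load:** I could not measure it directly. By the figures in the task, 1 N m should put 7 to 9 N on the peg.

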